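# Snap shut three standard vials, cleanest first

## Robot

A 7-joint arm with a two-finger parallel gripper is mounted at the origin on a cart in front of the work surface, level with it; the furniture and walls round the work are solid. World frame = base frame: x ahead of the robot, y to its left, z up, the work surface at z = 0. Lengths are in m, angles in rad, forces in N, time in s.
With the tool pointing down it reaches from about 0.4 to 0.85 m from the base axis. Payload 6.9 kg.
Tool frame: the origin (TCP) lies midway between the tips of the shut fingers; the grasp point (between the pads) lies env.pinch_z behind it (env.pinch_z is the distance from the TCP to the grasp point, in m); z points along the fingers, y is the line along which they close (so a half turn about z gives the same grasp; the last joint's range is limited). The gripper opens to 85 mm and grips with 20 to 120 N. Pads are 22 mm wide; open, the fingers measure 114 mm over their backs; the gripper's body (76 mm by 85 mm) begins 54 mm behind the grasp point. The pads swing forward as they close: fully open they stand 13 mm farther back than shut.
Start: joints at [-1.012, 0.507, -0.238, 1.5, 0.126, 1.149, -0.155], TCP at [0.274, 0.562, 0.231] pointing down, gripper open.
Joint ranges: [-3.08, 3.08], [-0.24, 2.05], [-1.43, 1.35], [0, 2.5], [-1.52, 4.66], [0.17, 1.96], [-2.89, 2.89]. Speed limits (rad/s): [2.39, 2.39, 3.14, 3.14, 3.14, 3.14, 3.14].

## Interface

Orientations are given as a unit quaternion [x, y, z, w].
In Python, from plant import env gives the robot as it stands. The module is installed in compiled form; this text tells all that it offers.
- The arm moves only by the tool arm_command, never from a script. Its argument "plan" is a list of rows, each a list of 6 numbers: the shift along the tool's x, y, z as a fraction of full scale, then the turn, a rotation vector about the tool's x, y, z as a fraction of full scale. In form: [[dx, dy, dz, ax, ay, az], ...]. A call has 1 to 10 rows; each row shifts and turns the commanded pose from where the row before left it, along the tool's axes as they then stand; what a row does not reach is not made up. Full scale, the value 1, is 0.04 m for a shift and 6 degrees for a turn. A row lasts 1/12 s, in which the tool goes at most 41.7 mm and 7.16 degrees, less where a joint would pass 70% of its speed; a pose out of reach is approached as far as the arm can. A call with a number of a shift or a turn outside -1 to 1 is refused whole. A call with a gripper value outside its range is refused whole. "fingers" is the closure, from 0 (fully open) to 1 (shut), set as the call begins (left out, the last holds). The fingers move at their own pace and stop on an object; "force" is the grip in N (left out, the last holds). Time passes only in rows, so rows that do not move let the fingers close. It gives the time, the measured TCP pose, the force, the opening and the grip force at its end, in the units of the state.
- env.sense(): the state, without advancing time (a new reading comes with each control period).
- env.snapshot(name): name is "scene" or "side" or "wrist"; returns a dict with "img" (420x560x3 uint8, red, green, blue), "mtx" (3x3 intrinsics, pixels), "k1" (the pictures are not rectified: a ray, as slopes to the right and down, at radius r is drawn at 1 + k1 r^2 times it, then the intrinsics apply), "R" (3x3) and "t" (3): a world point X has camera coordinates R X + t. Camera axes: x right, y down, z forward; pixel columns grow to the right and rows downward; lengths in m; the calibration is good to about 2 mm. A picture is of the moment at which its call begins. There is no depth.
- env.sign_off(): hands the job in; it is judged then, once.
The state is a dict: "clock": time; "joint_pos": joint angles; "qvel": joint speeds; "tau": joint torques, N m; "tool_pos": TCP position; "tcp_rot": TCP orientation; "wrist_force": force on the tool from outside, world axes, zero at the start; "wrist_torque": the same for the moment, N m; "width": finger opening in m; "grip_force": force on a finger pad.
Only numpy, scipy, OpenCV 4.12 (cv2) and the standard library are available. Lean on these libraries where they do the work, as an engineer would, in place of code of your own. Each camera call takes 0.05 s, during which the arm holds its last target. There are 200 camera calls.

## Task

Three sample vials in the blue rack stand with their hinged caps open. With a fingertip press each cap lightly down until it snaps fully shut: first the white cap (blank), then the yellow (low standard), last the red (high standard), so that nothing is carried over into a cleaner vial. Do not lift or tip any vial, do not shift the rack, and leave the two vials with black caps, which are already shut, and everything else on the bench alone.

Things in the scene. Friction and masses are not known exactly. Their poses are not given: they have to be found in the camera images.
- blank_vial: clear vial of the blank (the one with the WHITE cap), 30 mm across (33 mm at the rim), rim 64 mm above its foot; stands upright in the rack, rim about 80 mm above the worktop. Origin: centre of its underside; z up its axis; its -x side carries the cap's thumb tab, its +x side the hinge (level hinge axis along y, 18.5 mm from the vial's axis, at rim height). The +x side faces away from the robot, give or take 40 degrees
- low_vial: the same vial with the YELLOW cap, the low standard
- high_vial: the same vial with the RED cap, the high standard
- blank_cap (a joint): angle of the white cap on its hinge: 0 shut, more is open. It starts open at 0.35 to 0.65 rad (tip of its tab 15 to 27 mm above the rim) and springs back to 0.25 or more unless pressed until the nib under the tab has ridden over the vial's bead (0.12 to 0.05 rad); then it snaps shut, under 0.035, and stays. Pressing straight down over the vial's axis takes under 1 N, and 2 to 4 N over the bead
- low_cap (a joint): angle of the yellow cap, as for the white one. A shut cap is rigid; only the cushion under the vial gives, so the fingertip may end 1 to 3 mm below the height of the shut cap's top
- high_cap (a joint): angle of the red cap, as for the white one
- blank_cap_top (a point): centre of the white cap's top face (cap 34 mm across, 4 mm thick, thumb tab sticking out 8 mm more in front). When shut it lies on the vial's axis, 68 mm above the vial's foot (about 84 mm above the worktop)
- low_cap_top (a point): the same point of the yellow cap
- high_cap_top (a point): the same point of the red cap
- rack: blue plastic block, 142 x 206 mm, 42 mm high, about 0.8 kg; stands loose on the worktop. Six round holes 32 mm across, 64 mm apart: at x = -32 and +32 mm, y = -64, 0 and +64 mm in its frame (origin: centre of its underside; z up). Five places are filled, in any order; the vials have about 1 mm of play and their feet stand 16 mm above the worktop on rubber cushions that give about 1 mm for 4 N
- shut_vial_1: a vial of the same size with a BLACK cap that is already shut, in the rack, top 84 mm above the worktop; leave it alone. Origin: centre of its underside
- shut_vial_2: a second vial with a shut black cap; leave it alone
- petri_dish: glass dish, 95 mm across, 16 mm high, on the worktop to the right; leave it alone. Origin: centre of its underside, as for the next ones
- reagent_white: white stoppered reagent bottle, 46 mm across, 89 mm high; leave it alone
- pe_bottle: white plastic bottle, 52 mm across, 100 mm high; leave it alone
- red_cap_jar: white jar with a red screw cap, 63 mm across, 98 mm high, on the worktop to the right of the rack; leave it alone
- green_dish: green dish, 94 mm across, 22 mm high; leave it alone
- strip_box: carton of test strips, 45 x 115 x 75 mm; leave it alone
- marker: marker pen lying on the worktop to the left, 139 x 16 x 16 mm; leave it alone
- tape_roll: roll of tape lying flat to the left, 72 mm across, 18 mm high; leave it alone

How it is judged:
By the outcome, as a careful person would: the job done as asked, in the order asked, and still so for the second after the job is handed in, with the robot touching nothing.
It also fails if it takes over 45 s, if anything falls off the work surface, if the arm or the gripper's body presses on something with over 40 N, if the wrist force passes 120 N, or if a joint passes its speed limit or range.

## Working session

There is one attempt and no reset: what is moved stays moved. The work goes in short steps, Python scripts to look and compute and a tool call to move; the robot and the scene stay as the last step left them, time stands still between calls to the robot, and variables do not carry over. Pictures are saved under pics/ and viewed, at most 10 in all, crops included, and the job is handed in when it is done.

Besides the shell and the picture viewer there is one more tool, called after ">>>" as name(argument=value, ...), one argument or row to a line, values as JSON. arm_command: Moves the arm, as the interface text tells. Shift numbers are shares of 0.04 m and turn numbers shares of 6 degrees, none past 1 either way. Its arguments: {"type":"object","properties":{"plan":{"type":"array","items":{"type":"array","items":{"type":"number"}}},"fingers":{"type":"number"},"force":{"type":"number"}},"required":["plan"]}

```bash
mkdir -p pics; cat > h.py <<'E'
import numpy as np, cv2
from plant import env
def ray(s,uv):
    d=np.array([[-0.0]])
    p=cv2.undistortPoints(np.array([[uv]],float),s["mtx"],np.array([s["k1"],0,0,0,0.]))[0,0]
    R=np.array(s["R"]);t=np.array(s["t"])
    return -R.T@t, R.T@np.array([p[0],p[1],1])
def onz(s,uv,z):
    o,d=ray(s,uv); return o+d*(z-o[2])/d[2]
def proj(s,X):
    return cv2.projectPoints(np.array(X,float).reshape(-1,1,3),cv2.Rodrigues(np.array(s["R"]))[0],np.array(s["t"],float),s["mtx"],np.array([s["k1"],0,0,0,0.]))[0][:,0]
E
python3 - <<'E'
from h import *
import pickle
S={n:env.snapshot(n) for n in("scene","side")}
pickle.dump(S,open("s.pkl","wb"))
for n,s in S.items():
    cv2.imwrite(f"pics/{n}1.png",s["img"][:,:,::-1]); print(n,s["k1"],(-np.array(s["R"]).T@s["t"]).round(3))
st=env.sense();print({k:np.round(v,3).tolist() for k,v in st.items()},env.pinch_z)
E
```

```text
scene -0.19328404293686577 [-0.551  0.634  0.691]
side -0.040432900648385325 [ 0.072 -0.869  0.622]
{'clock': 0.1, 'joint_pos': [-1.011, 0.508, -0.238, 1.501, 0.126, 1.149, -0.155], 'qvel': [-0.0, -0.002, -0.003, -0.005, 0.001, 0.001, 0.001], 'tau': [-0.004, -62.183, -2.194, -25.02, 0.013, 0.008, -0.0], 'tool_pos': [0.274, 0.561, 0.231], 'tcp_rot': [0.225, 0.974, -0.001, -0.0], 'wrist_force': [-0.365, -0.199, -0.285], 'wrist_torque': [0.027, -0.022, 0.016], 'grip_force': 0.0, 'width': 0.086} 0.0187
```

View pics/scene1.png

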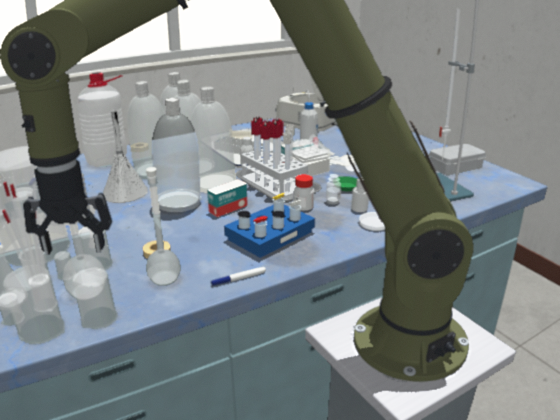

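View pics/side1.png

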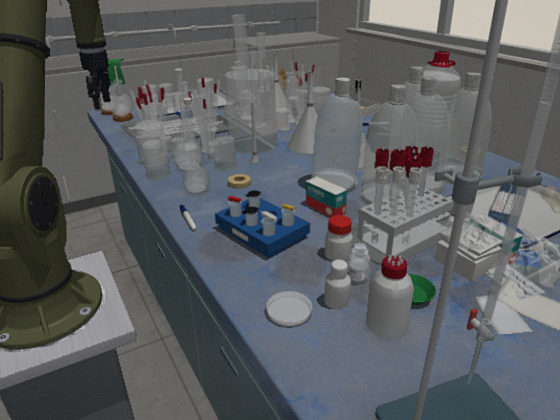

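The scene view shows the rack around (270,228), and the side view shows it around (262,224). I'll enlarge both.

```bash
python3 - <<'E'
import pickle
from h import *
S=pickle.load(open("s.pkl","rb"))
a=S["scene"]["img"][185:260,215:325];b=S["side"]["img"][182:257,210:320]
im=np.vstack([cv2.resize(x,None,fx=4*.99,fy=4*.99,interpolation=cv2.INTER_CUBIC) for x in(a,b)])
cv2.imwrite("pics/c1.png",im[:,:,::-1]);print(im.shape)
# rack blue
for n,s in S.items():
    h=cv2.cvtColor(s["img"],cv2.COLOR_RGB2HSV)
    m=((h[...,0]>102)&(h[...,0]<118)&(h[...,1]>170)).astype(np.uint8)
    nc,l,stt,c=cv2.connectedComponentsWithStats(m)
    i=1+np.argmax(stt[1:,4]);print(n,stt[i],c[i])
    cn=cv2.findContours((l==i).astype(np.uint8),0,2)[0][0]
    hu=cv2.convexHull(cn);print(cv2.approxPolyDP(hu,2,True)[:,0].tolist())
    print([ (p.tolist(),onz(s,p.astype(float),.042).round(3)[:2].tolist()) for p in cv2.approxPolyDP(hu,2,True)[:,0]])
E
```

```text
(594, 436, 3)
scene [ 225  206   89   50 1661] [267.47320891 232.29259482]
[[313, 219], [309, 231], [261, 255], [229, 239], [225, 226], [270, 207], [285, 206]]
[([313, 219], [0.478, -0.085]), ([309, 231], [0.427, -0.038]), ([261, 255], [0.387, 0.128]), ([229, 239], [0.498, 0.16]), ([225, 226], [0.567, 0.138]), ([270, 207], [0.604, -0.022]), ([285, 206], [0.587, -0.062])]
side [ 216  199   93   59 1993] [265.07576518 229.99749122]
[[308, 232], [305, 237], [268, 257], [221, 228], [216, 221], [216, 214], [261, 199], [307, 222]]
[([308, 232], [0.591, -0.087]), ([305, 237], [0.573, -0.102]), ([268, 257], [0.458, -0.13]), ([221, 228], [0.418, 0.038]), ([216, 221], [0.42, 0.076]), ([216, 214], [0.435, 0.11]), ([261, 199], [0.574, 0.124]), ([307, 222], [0.615, -0.046])]
```

View pics/c1.png

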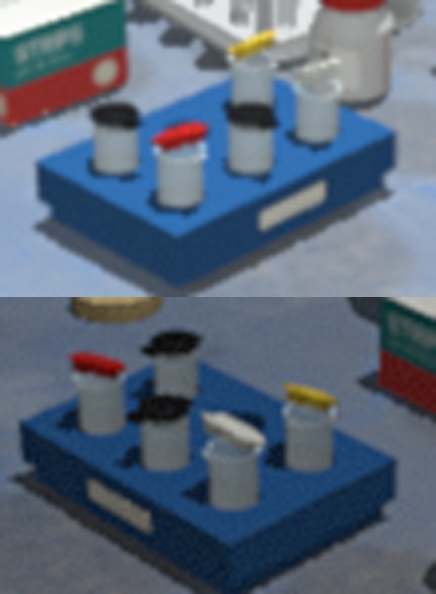

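```bash
python3 - <<'E'
import pickle
from h import *
S=pickle.load(open("s.pkl","rb"));sc,sd=S["scene"],S["side"]
P=lambda o,x,y:(o[0]+x/3.96,o[1]+y/3.96)
for c in[(38,162),(180,237),(395,130)]:print("sc",onz(sc,P((215,185),*c),.042).round(3))
for c in[(22,128),(235,248),(395,166)]:print("sd",onz(sd,P((210,182),*c),.042).round(3))
# feet-ish: vial body/rack top junction centres at z=.042 + cap centres triangulated
def tri(a,b):
    o1,d1=ray(sc,P((215,185),*a));o2,d2=ray(sd,P((210,182),b[0],b[1]-297))
    A=np.stack([d1,-d2],1);x=np.linalg.lstsq(A,o2-o1,rcond=None)[0]
    p,q=o1+x[0]*d1,o2+x[1]*d2;return ((p+q)/2).round(3),np.linalg.norm(p-q).round(4)
for n,a,b in[("red",(180,134),(98,364)),("white",(318,70),(234,430)),("yel",(252,44),(310,397)),("bkmid",(251,115),(164,408)),("bkfar",(115,114),(175,344))]:print(n,tri(a,b))
E
```

```text
sc [0.568 0.139 0.042]
sc [0.43  0.106 0.042]
sc [ 0.481 -0.093  0.042]
sd [0.433 0.109 0.042]
sd [ 0.485 -0.088  0.042]
sd [ 0.616 -0.057  0.042]
red (array([0.476, 0.079, 0.088]), np.float64(0.0013))
white (array([ 0.508, -0.045,  0.09 ]), np.float64(0.0027))
yel (array([ 0.57 , -0.03 ,  0.089]), np.float64(0.0017))
bkmid (array([0.492, 0.017, 0.08 ]), np.float64(0.0033))
bkfar (array([0.539, 0.094, 0.079]), np.float64(0.0013))
```

```bash
python3 - <<'E'
import pickle
from h import *
S=pickle.load(open("s.pkl","rb"));sc,sd=S["scene"],S["side"]
for p in[(163,280),(95,320),(240,275),(178,205),(155,250)]:print("sc",p,onz(sc,p,0).round(3))
for p in[(195,190),(240,183),(254,160),(188,218),(155,175)]:print("sd",p,onz(sd,p,0).round(3))
b=onz(sc,(163,270),0)
for z in(.05,.1,.15,.2,.25,.3):print(z,proj(sc,[b[0],b[1],z]).round())
q=np.array(env.sense()["tcp_rot"])
from scipy.spatial.transform import Rotation as R
M=R.from_quat(q).as_matrix();print(M.round(3))
w=env.snapshot("wrist");cv2.imwrite("pics/w0.png",w["img"][:,:,::-1])
Rw=np.array(w["R"]);o=-Rw.T@w["t"];st=env.sense();print("cam in tool",(M.T@(o-st["tool_pos"])).round(3),"fwd tool",(M.T@Rw[2]).round(3),w["mtx"].round(0).tolist())
E
```

```text
sc (163, 280) [0.468 0.353 0.   ]
sc (95, 320) [0.394 0.538 0.   ]
sc (240, 275) [0.393 0.184 0.   ]
sc (178, 205) [0.841 0.172 0.   ]
sc (155, 250) [0.614 0.324 0.   ]
sd (195, 190) [0.464 0.354 0.   ]
sd (240, 183) [0.604 0.327 0.   ]
sd (254, 160) [0.728 0.472 0.   ]
sd (188, 218) [0.386 0.2   0.   ]
sd (155, 175) [0.389 0.529 0.   ]
0.05 [[161. 253.]]
0.1 [[158. 235.]]
0.15 [[156. 216.]]
0.2 [[154. 197.]]
0.25 [[151. 177.]]
0.3 [[149. 156.]]
[[-0.899  0.438 -0.001]
 [ 0.438  0.899 -0.001]
 [-0.    -0.002 -1.   ]]
cam in tool [ 0.067 -0.001 -0.142] fwd tool [-0.265  0.001  0.964] [[349.0, 0.0, 276.0], [0.0, 349.0, 209.0], [0.0, 0.0, 1.0]]
```

The rack is in view. Clockwise from the near left it holds red, black (far left), an empty hole, yellow (far right), white (near right) and black (near middle). A flask about 0.26 m tall stands at (0.47, 0.35), so I'll lift before crossing.

>>> arm_command(
  plan=[
    [0,0,-0.7,0,0,0],
    [0,0,-0.7,0,0,0],
    [0,0,-0.7,0,0,0],
    [0,0,-0.7,0,0,0],
    [0,0,-0.7,0,0,0],
    [0,0,0,0,0,0],
  ],
  fingers=1,
  force=30,
)

```text
clock: 0.65
tool_pos: [0.2744, 0.5632, 0.3771]
tcp_rot: [0.225, 0.974, 0.004, 0.001]
wrist_force: [-1.2, 0.6, 0.4]
width: 0.0119
grip_force: 0.0
```

>>> arm_command(
  plan=[
    [-0.55,-0.484,0,0,0,0],
    [-0.55,-0.484,0,0,0,0],
    [-0.55,-0.484,0,0,0,0],
    [-0.55,-0.484,0,0,0,0],
    [-0.55,-0.484,0,0,0,0],
    [-0.55,-0.484,0,0,0,0],
    [-0.55,-0.484,0,0,0,0],
    [-0.55,-0.484,0,0,0,0],
    [-0.55,-0.484,0,0,0,0],
    [-0.55,-0.484,0,0,0,0],
  ],
)

```text
clock: 1.48
tool_pos: [0.3871, 0.2897, 0.371]
tcp_rot: [0.225, 0.974, -0.0, -0.0]
wrist_force: [0.9, -0.2, 1.2]
width: -0.0004
grip_force: 0.0
```

>>> arm_command(
  plan=[
    [-0.55,-0.484,0,0,0,0],
    [-0.55,-0.484,0,0,0,0],
    [-0.55,-0.484,0,0,0,0],
    [-0.55,-0.484,0,0,0,0],
    [-0.55,-0.484,0,0,0,0],
    [-0.55,-0.484,0,0,0,0],
    [-0.55,-0.484,0,0,0,0],
    [-0.55,-0.484,0,0,0,0],
    [-0.55,-0.484,0,0,0,0],
    [-0.55,-0.484,0,0,0,0],
  ],
)

```text
clock: 2.32
tool_pos: [0.4999, 0.0194, 0.371]
tcp_rot: [0.225, 0.974, -0.0, -0.0]
wrist_force: [1.0, 0.1, -0.6]
width: 0.0003
grip_force: 0.0
```

>>> arm_command(
  plan=[
    [0,0,0.5,0,0,0],
    [0,0,0.5,0,0,0],
    [0,0,0.5,0,0,0],
    [0,0,0.5,0,0,0],
    [0,0,0,0,0,0],
    [0,0,0,0,0,0],
  ],
)

```text
clock: 2.82
tool_pos: [0.4991, 0.0208, 0.2908]
tcp_rot: [0.225, 0.974, -0.0, -0.001]
wrist_force: [-0.4, 0.3, 1.4]
width: 0.0001
grip_force: 0.0
```

```bash
python3 - <<'E'
from h import *
import pickle
w=env.snapshot("wrist");pickle.dump(w,open("w.pkl","wb"))
cv2.imwrite("pics/w1.png",w["img"][:,:,::-1]);st=env.sense()
print(st["clock"],st["tool_pos"],st["tcp_rot"],st["width"],st["wrist_force"])
E
```

```text
2.8667 [0.49988724 0.02088464 0.29183641] [ 2.24933584e-01  9.74374098e-01 -8.94279058e-06  3.13517272e-06] -0.00011286353365021506 [0.2054164  0.21995152 0.78637982]
```

View pics/w1.png

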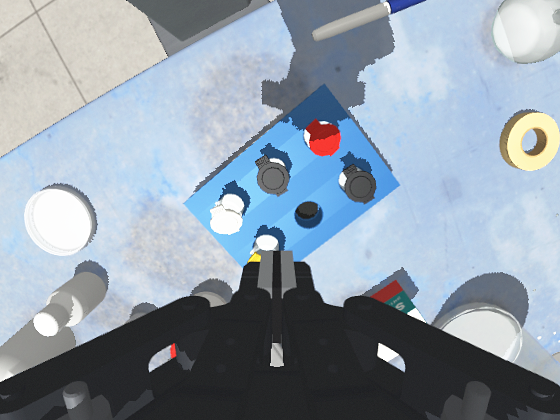

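The wrist view shows red at (323,138), white at (227,215), black caps at (273,177) and (360,183), the empty hole at (308,213), and yellow partly hidden at (258,252). I'll refine the rack pose from blue corners and the shut caps.

```bash
python3 - <<'E'
from h import *
import pickle
w=pickle.load(open("w.pkl","rb"))
for n,p,z in[("corner -x+y",(324,85),.042),("corner +x+y",(399,183),.042),("corner -x-y",(185,205),.042),("bk mid",(274,178),.084),("bk far",(360,185),.084),("hole",(308,214.5),.042)]:
    print(n,onz(w,p,z).round(4)[:2])
c=np.array([.5245,.0247]);
for yaw in(14.5,):
    a=np.radians(yaw);ex=np.array([np.cos(a),np.sin(a)]);ey=np.array([-ex[1],ex[0]])
    for n,i,j in[("-x+y",-71,103),("+x+y",71,103),("-x-y",-71,-103),("bkmid",-32,0),("bkfar",32,64),("hole",32,0),("white",-32,-64),("yel",32,-64),("red",-32,64)]:
        print(n,(c+(ex*i+ey*j)/1000).round(4))
# mask refinement: rack shadows make colour edge tricky; caps by colour in wrist
h=cv2.cvtColor(w["img"],cv2.COLOR_RGB2HSV)
m=((h[...,1]<70)&(h[...,2]<110))[160:205,250:385].astype(np.uint8)
nc,l,s,cc=cv2.connectedComponentsWithStats(m);print([(x[:5].tolist(),y.round(1).tolist()) for x,y in zip(s[1:],cc[1:]) if x[4]>100])
E
```

```text
corner -x+y [0.4331 0.109 ]
corner +x+y [0.5686 0.1432]
corner -x-y [ 0.4834 -0.0909]
bk mid [0.4939 0.0199]
bk far [0.5389 0.0958]
hole [0.5567 0.033 ]
-x+y [0.43   0.1066]
+x+y [0.5674 0.1422]
-x-y [ 0.4816 -0.0928]
bkmid [0.4935 0.0167]
bkfar [0.5395 0.0947]
hole [0.5555 0.0327]
white [ 0.5095 -0.0453]
yel [ 0.5715 -0.0292]
red [0.4775 0.0786]
[([5, 0, 34, 33, 303], [24.0, 13.2]), ([92, 4, 34, 40, 884], [108.9, 24.5])]
```

>>> arm_command(
  plan=[
    [-0.475,-0.67,0,0,0,0],
    [-0.475,-0.67,0,0,0,0],
    [0,0,0.8,0,0,0],
    [0,0,0.8,0,0,0],
    [0,0,0.8,0,0,0],
    [0,0,0.8,0,0,0],
    [0,0,0.6,0,0,0],
    [0,0,0,0,0,0],
    [0,0,0,0,0,0],
    [0,0,0,0,0,0],
  ],
)

```text
clock: 3.7
tool_pos: [0.5119, -0.0441, 0.1413]
tcp_rot: [0.225, 0.974, 0.0, 0.001]
wrist_force: [0.6, 0.5, 0.0]
width: 0.0002
grip_force: 0.0
```

```bash
python3 - <<'E'
from h import *
st=env.sense();print(st["clock"],st["tool_pos"],st["tcp_rot"],st["wrist_force"])
S={n:env.snapshot(n) for n in("scene","side","wrist")}
a=S["scene"]["img"][150:270,205:345];b=S["side"]["img"][145:265,195:335];c=S["wrist"]["img"]
im=np.hstack([np.vstack([cv2.resize(x,None,fx=2.4,fy=2.4,interpolation=cv2.INTER_CUBIC) for x in(a,b)]),cv2.resize(c[100:420,100:380],None,fx=1.5,fy=1.8)])
print(im.shape);cv2.imwrite("pics/p1.png",im[:,:,::-1])
E
```

```text
3.7 [ 0.51191498 -0.04411986  0.14131307] [2.24948368e-01 9.74369523e-01 2.40981740e-04 1.48526774e-03] [0.61570786 0.47385984 0.0195516 ]
(576, 756, 3)
```

View pics/p1.png

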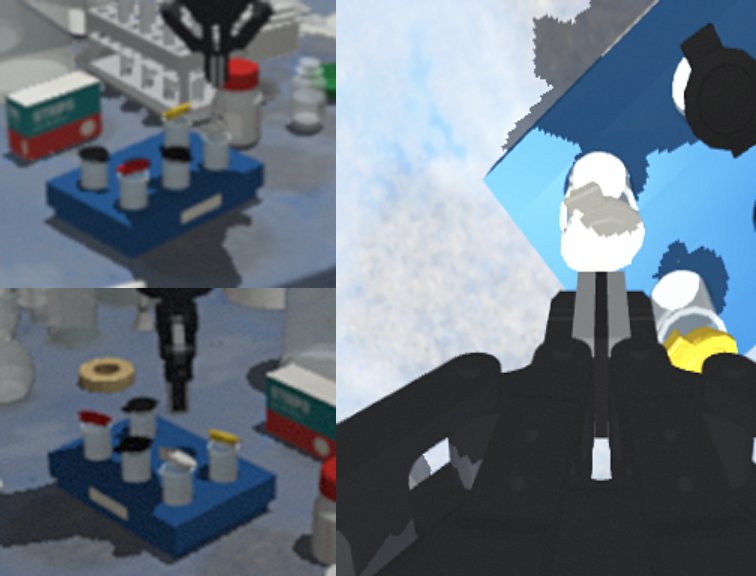

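The shut fingertips sit right over the white cap, clear of the neighbouring caps. Pressing now.

>>> arm_command(
  plan=[
    [0,0,0.3,0,0,0],
    [0,0,0.3,0,0,0],
    [0,0,0.2,0,0,0],
    [0,0,0.15,0,0,0],
    [0,0,0.15,0,0,0],
    [0,0,0.1,0,0,0],
    [0,0,0.1,0,0,0],
    [0,0,0.05,0,0,0],
    [0,0,0.05,0,0,0],
    [0,0,0,0,0,0],
  ],
)

```text
clock: 4.68
tool_pos: [0.5103, -0.044, 0.0831]
tcp_rot: [0.225, 0.974, -0.0, -0.0]
wrist_force: [-0.2, 0.3, 0.7]
width: 0.0001
grip_force: 0.0
```

>>> arm_command(
  plan=[
    [0,0,0.02,0,0,0],
    [0,0,0,0,0,0],
    [0,0,0,0,0,0],
  ],
)

```text
clock: 4.93
tool_pos: [0.5105, -0.044, 0.0827]
tcp_rot: [0.225, 0.974, 0.0, 0.0]
wrist_force: [-1.4, 0.5, 1.1]
width: -0.0
grip_force: 0.6
```

>>> arm_command(
  plan=[
    [0,0,0.02,0,0,0],
    [0,0,0,0,0,0],
    [0,0,0,0,0,0],
  ],
)

```text
clock: 5.18
tool_pos: [0.5106, -0.044, 0.0819]
tcp_rot: [0.225, 0.974, 0.0, 0.0]
wrist_force: [-0.0, 0.5, 4.2]
width: 0.0002
grip_force: 2.0
```

```bash
python3 - <<'E'
from h import *
for i in range(3):
    s=env.snapshot("side");st=env.sense();print(st["tool_pos"].round(4),st["wrist_force"].round(2))
a=s["img"][180:260,205:325];b=env.snapshot("scene")["img"][180:260,205:325]
im=np.hstack([cv2.resize(x,None,fx=3.3,fy=3.3,interpolation=cv2.INTER_CUBIC) for x in(a,b)]);cv2.imwrite("pics/p2.png",im[:,:,::-1])
E
```

```text
[ 0.5106 -0.044   0.082 ] [-1.62 -0.71  4.38]
[ 0.5106 -0.044   0.0819] [-0.08  0.21  4.04]
[ 0.5105 -0.044   0.0819] [-0.24  0.48  4.55]
```

View pics/p2.png

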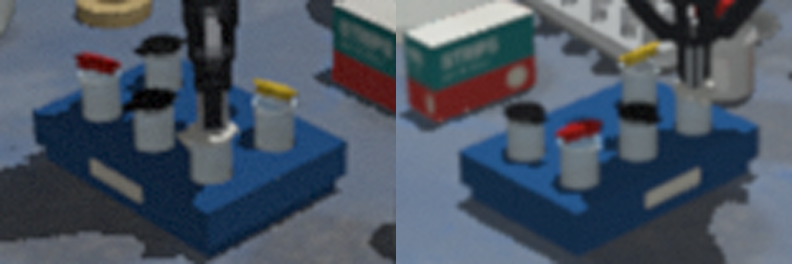

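The tip rests on the cap, which looks level. The force is about 4 N, so I'll go slightly deeper to make sure it passes the bead.

>>> arm_command(
  plan=[
    [0,0,0.025,0,0,0],
    [0,0,0,0,0,0],
    [0,0,0,0,0,0],
  ],
)

```text
clock: 5.63
tool_pos: [0.5107, -0.0441, 0.081]
tcp_rot: [0.225, 0.974, 0.0, 0.0]
wrist_force: [-0.5, -0.3, 7.3]
width: -0.0002
grip_force: 3.7
```

>>> arm_command(
  plan=[
    [0,0,-0.1,0,0,0],
    [0,0,-0.4,0,0,0],
    [0,0,-0.5,0,0,0],
    [0,0,-0.5,0,0,0],
    [0,0,0,0,0,0],
    [0,0,0,0,0,0],
  ],
)

```text
clock: 6.13
tool_pos: [0.5108, -0.044, 0.1413]
tcp_rot: [0.225, 0.974, 0.0, 0.001]
wrist_force: [-0.6, -0.2, 0.1]
width: -0.0002
grip_force: 0.0
```

```bash
python3 - <<'E'
from h import *
S=[env.snapshot(n)["img"] for n in("side","scene","wrist")]
im=np.hstack([cv2.resize(x[180:260,205:325],None,fx=3.3,fy=3.3,interpolation=cv2.INTER_CUBIC) for x in S[:2]])
im=np.vstack([im,cv2.resize(S[2][100:300,60:560],(792,317))]);cv2.imwrite("pics/p3.png",im[:,:,::-1]);print(env.sense()["tool_pos"])
E
```

```text
[ 0.5096729  -0.04389887  0.13974418]
```

View pics/p3.png

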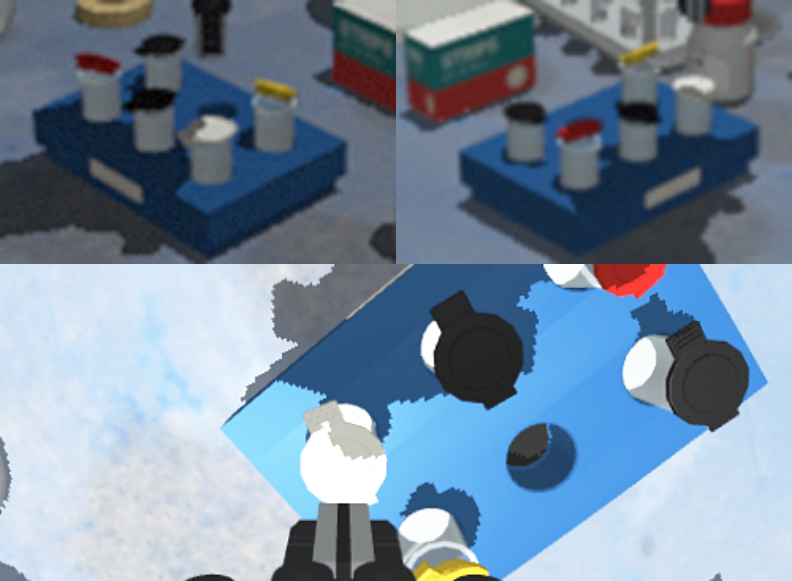

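The white cap now lies flat like the black ones, so it's shut. Next is yellow, with the same press depth.

>>> arm_command(
  plan=[
    [-0.61,0.52,0,0,0,0],
    [-0.61,0.52,0,0,0,0],
    [0,0,0,0,0,0],
    [0,0,0,0,0,0],
    [0,0,0,0,0,0],
  ],
)

```text
clock: 6.7
tool_pos: [0.5713, -0.0282, 0.1394]
tcp_rot: [0.225, 0.974, -0.0, -0.001]
wrist_force: [0.4, -0.2, 0.9]
width: -0.0001
grip_force: 0.0
```

>>> arm_command(
  plan=[
    [0,0,0.3,0,0,0],
    [0,0,0.3,0,0,0],
    [0,0,0.2,0,0,0],
    [0,0,0.15,0,0,0],
    [0,0,0.15,0,0,0],
    [0,0,0.1,0,0,0],
    [0,0,0.1,0,0,0],
    [0,0,0.05,0,0,0],
    [0,0,0.05,0,0,0],
    [0,0,0,0,0,0],
  ],
)

```text
clock: 7.53
tool_pos: [0.5725, -0.0281, 0.0847]
tcp_rot: [0.225, 0.974, -0.0, 0.0]
wrist_force: [-0.7, -1.0, 1.6]
width: 0.0
grip_force: 1.2
```

>>> arm_command(
  plan=[
    [0,0,0.03,0,0,0],
    [0,0,0,0,0,0],
    [0,0,0,0,0,0],
  ],
)

```text
clock: 7.78
tool_pos: [0.5725, -0.028, 0.0836]
tcp_rot: [0.225, 0.974, 0.0, 0.0]
wrist_force: [-1.3, -0.6, 0.2]
width: -0.0
grip_force: 0.4
```

>>> arm_command(
  plan=[
    [0,0,0.025,0,0,0],
    [0,0,0,0,0,0],
    [0,0,0.025,0,0,0],
    [0,0,0,0,0,0],
    [0,0,0,0,0,0],
  ],
)

```text
clock: 8.2
tool_pos: [0.5726, -0.0281, 0.0818]
tcp_rot: [0.225, 0.974, 0.0, 0.0]
wrist_force: [-1.4, -0.5, 5.2]
width: 0.0003
grip_force: 2.5
```

>>> arm_command(
  plan=[
    [0,0,0.015,0,0,0],
    [0,0,0,0,0,0],
    [0,0,0,0,0,0],
  ],
)

```text
clock: 8.45
tool_pos: [0.5727, -0.0281, 0.0814]
tcp_rot: [0.225, 0.974, 0.0, 0.0]
wrist_force: [-0.8, -0.4, 6.6]
width: -0.0001
grip_force: 3.2
```

>>> arm_command(
  plan=[
    [0,0,-0.1,0,0,0],
    [0,0,-0.4,0,0,0],
    [0,0,-0.5,0,0,0],
    [0,0,-0.5,0,0,0],
    [0,0,0,0,0,0],
    [0,0,0,0,0,0],
  ],
)

```text
clock: 8.95
tool_pos: [0.5732, -0.028, 0.1418]
tcp_rot: [0.225, 0.974, 0.0, 0.001]
wrist_force: [0.2, -0.3, -1.2]
width: 0.0001
grip_force: 0.0
```

```bash
python3 - <<'E'
from h import *
S=[env.snapshot(n)["img"] for n in("side","scene","wrist")]
im=np.hstack([cv2.resize(x[180:260,205:325],None,fx=3.3,fy=3.3,interpolation=cv2.INTER_CUBIC) for x in S[:2]])
im=np.vstack([im,cv2.resize(S[2][100:300,60:560],(792,317))]);cv2.imwrite("pics/p4.png",im[:,:,::-1]);print(env.sense()["tool_pos"])
E
```

```text
[ 0.57183739 -0.02791493  0.13991328]
```

View pics/p4.png

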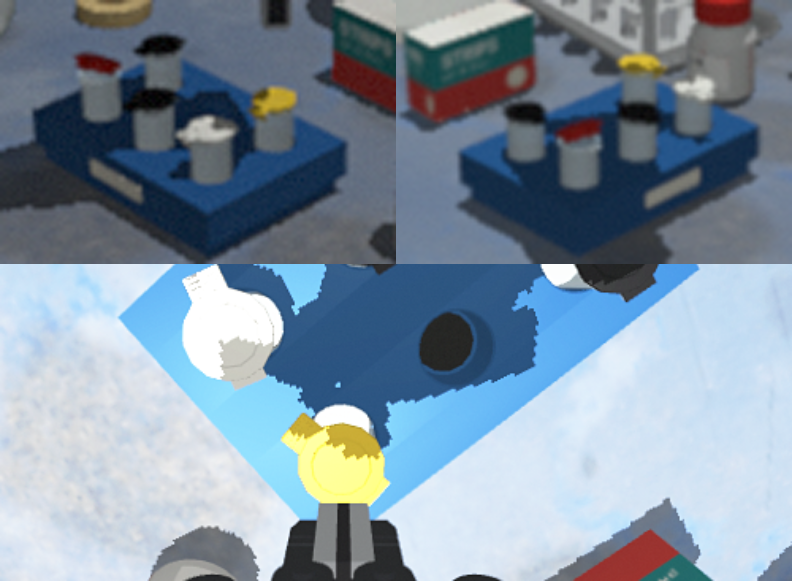

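Yellow lies flat too, and the rack hasn't moved. Red is next.

>>> arm_command(
  plan=[
    [0.66,0.28,0,0,0,0],
    [0.66,0.28,0,0,0,0],
    [0.66,0.28,0,0,0,0],
    [0.66,0.28,0,0,0,0],
    [0.66,0.28,0,0,0,0],
    [0,0,0,0,0,0],
    [0,0,0,0,0,0],
    [0,0,0,0,0,0],
  ],
)

```text
clock: 9.77
tool_pos: [0.4786, 0.0798, 0.1405]
tcp_rot: [0.225, 0.974, -0.0, -0.0]
wrist_force: [0.5, -0.2, -0.6]
width: 0.0002
grip_force: 0.0
```

>>> arm_command(
  plan=[
    [0,0,0.3,0,0,0],
    [0,0,0.3,0,0,0],
    [0,0,0.2,0,0,0],
    [0,0,0.15,0,0,0],
    [0,0,0.15,0,0,0],
    [0,0,0.1,0,0,0],
    [0,0,0.1,0,0,0],
    [0,0,0.05,0,0,0],
    [0,0,0.05,0,0,0],
    [0,0,0,0,0,0],
  ],
)

```text
clock: 10.6
tool_pos: [0.4784, 0.0802, 0.0848]
tcp_rot: [0.225, 0.974, -0.0, -0.0]
wrist_force: [-0.6, -0.7, 1.2]
width: -0.0
grip_force: 0.7
```

>>> arm_command(
  plan=[
    [0,0,0.025,0,0,0],
    [0,0,0,0,0,0],
    [0,0,0.025,0,0,0],
    [0,0,0,0,0,0],
    [0,0,0,0,0,0],
  ],
)

```text
clock: 11.02
tool_pos: [0.4784, 0.0802, 0.0829]
tcp_rot: [0.225, 0.974, 0.0, 0.0]
wrist_force: [-1.0, 0.0, 1.0]
width: 0.0001
grip_force: 0.4
```

>>> arm_command(
  plan=[
    [0,0,0.025,0,0,0],
    [0,0,0,0,0,0],
    [0,0,0.015,0,0,0],
    [0,0,0,0,0,0],
    [0,0,0,0,0,0],
  ],
)

```text
clock: 11.43
tool_pos: [0.4785, 0.0801, 0.0815]
tcp_rot: [0.225, 0.974, 0.0, 0.0]
wrist_force: [-0.6, -0.3, 6.0]
width: -0.0002
grip_force: 2.8
```

>>> arm_command(
  plan=[
    [0,0,-0.1,0,0,0],
    [0,0,-0.4,0,0,0],
    [0,0,-0.7,0,0,0],
    [0,0,-0.7,0,0,0],
    [0,0,-0.7,0,0,0],
    [0,0,-0.7,0,0,0],
    [0,0,-0.7,0,0,0],
    [0,0,0,0,0,0],
    [0,0,0,0,0,0],
    [0,0,0,0,0,0],
  ],
)

```text
clock: 12.27
tool_pos: [0.478, 0.0802, 0.2408]
tcp_rot: [0.225, 0.974, -0.0, -0.0]
wrist_force: [0.5, -0.4, -0.1]
width: -0.0002
grip_force: 0.0
```

```bash
python3 - <<'E'
from h import *
S=[env.snapshot(n)["img"] for n in("side","scene","wrist")]
im=np.hstack([cv2.resize(x[180:260,205:325],None,fx=3.3,fy=3.3,interpolation=cv2.INTER_CUBIC) for x in S[:2]])
im=np.vstack([im,cv2.resize(S[2][100:300,60:560],(792,317))]);cv2.imwrite("pics/p5.png",im[:,:,::-1]);print(env.sense()["tool_pos"])
E
```

```text
[0.47770222 0.08010026 0.24008424]
```

View pics/p5.png

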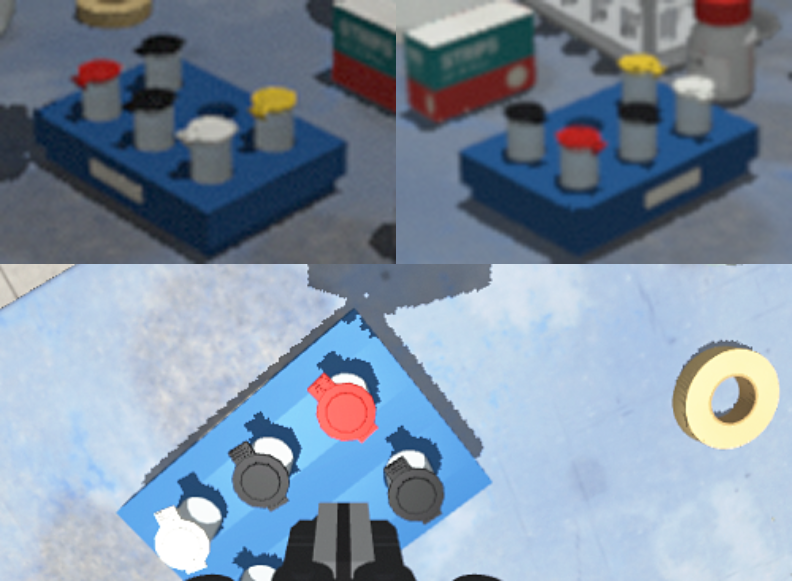

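All three caps lie flat like the black ones, the rack is where it was, and the arm is clear.

```bash
python3 -c "
from plant import env
print(env.sign_off())"
```

```text
the job is handed in; nothing more can be done
None
```

I pressed the white, then yellow, then red cap shut with about 6–7 N each; the final pictures show all three lying flat and the rack unmoved, and the job was handed in at about 12 s with no verdict returned.

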